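Roll the rolling pin onto the guide line

TASK

Roll the wooden rolling pin across the green chopping board, away from the robot, by pushing on the top of it with the fingertips, and let it come to rest centred over the white line and lying along it. Keep the fingertips on the upper half of the pin and let it turn as it goes: do not grip it, lift it, or shove it along from low behind. Leave the other things on the worktop where they are and finish with the hand clear.

Things in the scene. Friction and masses are not known exactly. Their poses are not given: they have to be found in the camera images.
- pin: Wooden rolling pin, loose, 0.2-0.45 kg, across the board, on the robot's side of the line. Origin at its centre on its axis, z about 0.035; y axis along its length, x and z turn as it rolls. Barrel 50 mm thick, straight to 65 mm each side of the centre; handles 21 mm thick, to 150 mm. Rolls without slip: centre travels half as far as a tip dragging its top; let go slowly, it stops within 1 cm.
- line: White line of thin tape on the board (bridging its handle slot), 6 mm wide, 325 mm long, flat (no height to speak of, no obstacle). Origin at its centre on the board's top. Its y axis runs along the line, its x axis points across it, away from the robot: the way the pin must roll.
- board: Green chopping board, fixed, 250 mm (x) by 360 mm (y), 10 mm thick; origin at the centre of its underside, on the worktop. Its axes are parallel to those of the line; it is turned up to 0.25 rad on the worktop.
- salt: White salt shaker with blue print, 43 mm across, 105 mm tall, loose, beside the board's left (+y) end; origin under its centre. Leave alone.
- bowl: Small steel bowl, 72 mm across, 34 mm tall, loose, beside the board's right (-y) end; origin under its centre. Leave alone.
- tumbler: Steel tumbler, 71 mm across, 104 mm tall, loose, on the left of the worktop; origin under its centre. Leave alone.
- garlic: Garlic bulb, about 52 mm, loose, on the left of the worktop; origin under its centre. Leave alone.

How it is judged (in metres and radians):
On the way:
1. the pin rolls (turns over by more than 75 degrees) on its way, before it reaches the line (angle between pin's own z axis and vertical above 1.3 rad and x of pin in the frame of line below -0.012 m).
At the end, for the whole second after the job is handed in: The pin rests on the board, its centre within 10 mm of the white line's middle across the line and within 40 mm along it, parallel to it within 0.12 rad (7 degrees), at rest (under 10 mm/s); the salt shaker, bowl, tumbler and garlic are within 20 mm of where they stood (x of pin in the frame of line between -0.01 and 0.01 m and y of pin in the frame of line between -0.04 and 0.04 m and angle between the y axis of pin and the y axis of line, either way round below 0.12 rad and height (world z) of pin between 0.031 and 0.039 m and linear speed of pin below 0.01 m/s and distance of each of salt, bowl, tumbler, garlic from where it was at the start of the episode below 0.02 m); the robot touches nothing.
It fails at once if the pin was lifted (more than 8 mm off the board) (height (world z) of pin above 0.043 m).
It fails at once if the fingers touched the pin low down (grasp point under 45 mm above the worktop: fingertips below the pin's upper half) (contact force between the fingers and pin above 0.3 N and height (world z) of the grasp point below 0.045 m).
It fails at once if the salt shaker, bowl, tumbler or garlic was moved by more than 20 mm (distance of any of salt, bowl, tumbler, garlic from where it was at the start of the episode above 0.02 m).
It also fails if it takes over 61 s, if anything falls off the work surface, if the arm or the gripper's body presses on something with over 40 N, if the wrist force passes 120 N, or if a joint passes its speed limit or range.

ROBOT

A 6-joint arm with a two-finger parallel gripper is mounted at the origin on a cart in front of the work surface, level with it; the furniture and walls round the work are solid. World frame = base frame: x ahead of the robot, y to its left, z up, the work surface at z = 0. Lengths are in m, angles in degrees, forces in N, time in s.
With the tool pointing down it reaches from about 0.325 to 0.775 m from the base axis. Payload 9.3 kg.
Tool frame: the origin (TCP) lies between the finger pads; the fingertips stand 11 mm ahead of it and the grasp point (between the pads) lies 8 mm behind it; z points along the fingers, y is the line along which they close (so a half turn about z gives the same grasp; the last joint's range is limited). The gripper opens to 85 mm and grips with 20 to 120 N. Pads are 22 mm wide; open, the fingers measure 114 mm over their backs; the gripper's body (76 mm by 85 mm) begins 54 mm behind the grasp point. The pads swing forward as they close: fully open they stand 13 mm farther back than shut.
Start: joints at [67.059, 14.817, 1.232, 76.415, 0, 81.257], TCP at [0.135, 0.533, 0.216] pointing down, gripper open.
Joint ranges: [-174.27, 174.27], [-52.1, 104.24], [-59.71, 78.15], [-110.17, 111.67], [-87.03, 83.33], [-180, 180]. Speed limits (degrees/s): [127.2, 127.2, 159.86, 180, 180, 180].

INTERFACE

Orientations are given as [roll, pitch, yaw] about the fixed x, y, z axes, in that order (R = Rz(yaw) Ry(pitch) Rx(roll)).
In Python, from bench import env gives the robot as it stands. The module is installed in compiled form; this text tells all that it offers.
- The arm moves only by the tool move_arm, never from a script. Its arguments are lists of equal length, an entry for each row: "xyz": the shift along the tool's x, y, z in mm, a list of three; "dr": the turn, a rotation vector about the tool's x, y, z in degrees, a list of three. In form: {"xyz": [[x, y, z], ...], "dr": [[ax, ay, az], ...]}. A call has exactly 10 rows; each row shifts and turns the commanded pose from where the row before left it, along the tool's axes as they then stand; what a row does not reach is not made up. A row lasts 1/10 s, in which the tool goes at most 50 mm and 8.59 degrees, less where a joint would pass 70% of its speed; a pose out of reach is approached as far as the arm can. A call is refused whole if a number of a shift passes 50 or a number of a turn 8.59, either way. A call with a gripper value outside its range is refused whole. "gripper" is the gripper's target within -1 to 1 (shut at 1, half-way at 0, fully open at -1), set as the call begins (left out, the last holds). The fingers move at their own pace and stop on an object; "squeeze" is the grip in N (left out, the last holds). Time passes only in rows, so rows that do not move let the fingers close, or fill a call up. It gives the time, the measured TCP pose, the force, the opening and the grip force at its end, in the units of the state.
- env.get_state(): the state, without advancing time (a new reading comes with each control period).
- env.camera(name): name is "scene" or "top" or "wrist"; returns the picture (384x512x3 uint8, blue, green, red); there is no depth.
- env.camera_params(name): a dict with "mtx" (3x3 intrinsics, pixels), "T" (4x4, takes a point from camera to world coordinates). Camera axes: x right, y up, looking along -z (the intrinsics and any distortion apply to the point x, -y, -z); pixel columns grow to the right and rows downward; lengths in m; the calibration is good to about 2 mm. A picture is of the moment at which its call begins: read the wrist's pose just before it. camera_params takes no time and is no camera call; for the wrist camera it gives the pose at the moment of the call.
- env.finish_job(): hands the job in; it is judged then, once.
The state is a dict: "time": time; "joints": joint angles; "joint_vel": joint speeds; "joint_torque": joint torques, N m; "ee_pos": TCP position; "tcp_rot": TCP orientation; "wrist_force": force on the tool from outside, world axes, zero at the start; "ft_torque": the same for the moment, N m; "finger_gap": opening from 0.0 (shut) to 1.0 (fully open); "grasp_force": force on a finger pad.
Only numpy, scipy, OpenCV 4.12 (cv2) and the standard library are available. Lean on these libraries where they do the work, as an engineer would, in place of code of your own. Each camera call takes 0.05 s, during which the arm holds its last target. There are 200 camera calls.

## Working session

There is one attempt and no reset: what is moved stays moved. The work goes in short steps, Python scripts to look and compute and a tool call to move; the robot and the scene stay as the last step left them, time stands still between calls to the robot, and variables do not carry over. Pictures are saved under pics/ and viewed, at most 10 in all, crops included, and the job is handed in when it is done.

Besides the shell and the picture viewer there is one more tool, called after "Emit:" as name(argument=value, ...) on one line, values as JSON. move_arm: Moves the arm, as the interface text tells. Its arguments: {"type":"object","properties":{"xyz":{"type":"array","items":{"type":"array","items":{"type":"number"}}},"dr":{"type":"array","items":{"type":"array","items":{"type":"number"}}},"gripper":{"type":"number"},"squeeze":{"type":"number"}},"required":["xyz","dr"]}

```bash
mkdir -p pics; python3 - <<'E'
from bench import env
import cv2
s=env.get_state();print(s['time'],s['ee_pos'],s['tcp_rot'],s['finger_gap'])
for n in('top','scene'):
    cv2.imwrite(f'pics/{n}0.png',env.camera(n));p=env.camera_params(n);print(n,p['mtx'],p['T'],p.keys())
E
```

```text
0.0 [0.13479142 0.53290075 0.21521765] [-1.79919284e+02 -1.10296976e-02  1.65800961e+02] 1.0012313001071182
top [[372.66924167   0.         259.68635294]
 [  0.         372.66924167 186.51821829]
 [  0.           0.           1.        ]] [[ 0.02191649  0.98990198 -0.14004905  0.4236158 ]
 [-0.99971584  0.02038567 -0.01235602  0.21920519]
 [-0.00937625  0.14028005  0.99006747  1.05364735]
 [ 0.          0.          0.          1.        ]] dict_keys(['mtx', 'T'])
scene [[395.65940485   0.         257.65627439]
 [  0.         395.65940485 189.20703032]
 [  0.           0.           1.        ]] [[ 0.88287812  0.24092206 -0.40309154  0.0782004 ]
 [-0.46933986  0.42400558 -0.77455753 -0.62867034]
 [-0.01569493  0.87302682  0.48741958  0.60639509]
 [ 0.          0.          0.          1.        ]] dict_keys(['mtx', 'T'])
```

View pics/top0.png

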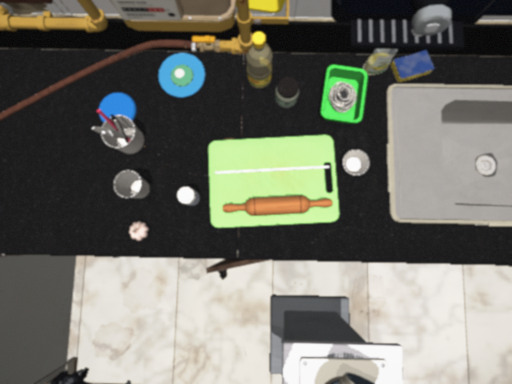

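The top view shows the board at about (275,180). The white line runs from (216,172) to (329,167), and the pin from (224,208) to (331,203), on the robot's side of it. Next I'll measure them.

```bash
cat > h.py <<'E'
import numpy as np,cv2
from bench import env
def ray(n,uv,z):
    p=env.camera_params(n);T=p['T'];d=np.linalg.inv(p['mtx'])@[uv[0],uv[1],1];d=T[:3,:3]@(d*[1,-1,-1])
    return T[:3,3]+d*(z-T[2,3])/d[2]
def proj(n,X):
    p=env.camera_params(n);T=p['T'];c=T[:3,:3].T@(np.array(X)-T[:3,3]);q=p['mtx']@(c*[1,-1,-1]);return q[:2]/q[2]
def seg(im,n,roi):
    hsv=cv2.cvtColor(im,cv2.COLOR_BGR2HSV).astype(int);H,S,V=hsv[...,0],hsv[...,1],hsv[...,2]
    m=np.zeros(im.shape[:2],bool);m[roi[1]:roi[3],roi[0]:roi[2]]=1
    return m&(H<20)&(S>110)&(V>60), m&(S<75)&(V>170)
def measure(im,n,roi,roil):
    pin,_=seg(im,n,roi);_,line=seg(im,n,roil);out=[]
    for m,z in((pin,.035),(line,.010)):
        v,u=np.nonzero(m);P=np.array([ray(n,(a,b),z)[:2] for a,b in zip(u,v)])
        w,E=np.linalg.eigh(np.cov(P.T));e=E[:,1]*np.sign(E[1,1]);t=P@e
        c=P.mean(0);c=c+e*((t.max()+t.min())/2-c@e)
        out.append((c,np.arctan2(-e[0],e[1]),np.ptp(t),len(u)))
    return out
def rel(o):
    (c,a,*_),(l,b,*_)=o;d=c-l;ex=np.array([np.cos(b),np.sin(b)]);ey=np.array([-np.sin(b),np.cos(b)])
    return d@ex*1000,d@ey*1000,np.degrees(a-b)
E
python3 - <<'E'
from h import *
im=cv2.imread('pics/top0.png')
o=measure(im,'top',(214,188,337,222),(212,162,331,177));print(o,rel(o))
print(proj('top',[.135,.533,.216]),proj('scene',[.135,.533,.216]))
for a,z in (((187,196),.1),((356,162),.03),((131,183),.05)):print(ray('top',a,z))
E
```

```text
[(array([0.51749685, 0.18327952]), np.float64(0.07521643230501636), np.float64(0.2966131439591731), 1287), (array([0.62172217, 0.2011925 ]), np.float64(0.07281038501968891), np.float64(0.32504956646450384), 523)] (np.float64(-105.25227887292498), np.float64(-10.283543030366733), np.float64(0.13785635475817187))
[112.93924459 373.04910008] [ 83.83614183 130.40229218]
[0.52994927 0.41807193 0.1       ]
[ 0.64311536 -0.03551636  0.03      ]
[0.56805297 0.58355128 0.05      ]
```

View pics/scene0.png

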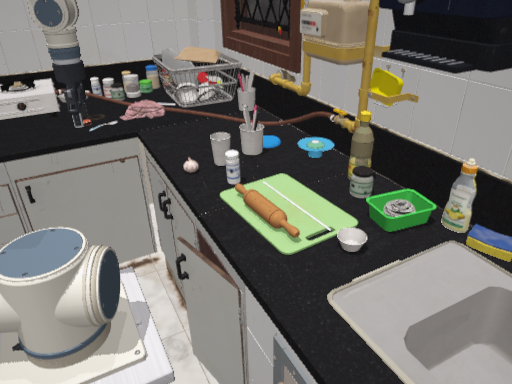

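Pin: 105 mm short of the line, parallel to it within 0.2°, offset 10 mm along it. My plan is to keep the gripper open with its y axis along the pin, so both fingertips rest on the barrel, then drag the top in several strokes. First I turn the tool and move over the pin.

Emit:
move_arm(xyz=[[0,0,0],[0,0,0],[0,0,0],[-20.4,-22.1,0],[-20.4,-22.1,0],[-20.4,-22.1,0],[-20.4,-22.1,0],[-20.4,-22.1,0],[-20.4,-22.1,0],[-20.4,-22.1,0]], dr=[[0,0,-6.13],[0,0,-6.13],[0,0,-6.13],[0,0,0],[0,0,0],[0,0,0],[0,0,0],[0,0,0],[0,0,0],[0,0,0]], gripper=-1)

```text
time: 1.1
ee_pos: [0.2892, 0.3883, 0.2156]
tcp_rot: [-180.0, -0.0, -175.8]
wrist_force: [0.0, 0.4, -0.8]
finger_gap: 0.999
grasp_force: 0.0
```

Emit:
move_arm(xyz=[[-20.4,-22.1,0],[-20.4,-22.1,0],[-20.4,-22.1,0],[-20.4,-22.1,0],[-20.4,-22.1,0],[-20.4,-22.1,0],[-20.4,-22.1,0],[-20.4,-22.1,0],[-20.4,-22.1,0],[-20.4,-22.1,0]], dr=[[0,0,0],[0,0,0],[0,0,0],[0,0,0],[0,0,0],[0,0,0],[0,0,0],[0,0,0],[0,0,0],[0,0,0]])

```text
time: 2.1
ee_pos: [0.5089, 0.1828, 0.2156]
tcp_rot: [-180.0, -0.0, -175.8]
wrist_force: [1.1, 0.1, 0.8]
finger_gap: 1.0
grasp_force: 0.0
```

Emit:
move_arm(xyz=[[0,0,20],[0,0,20],[0,0,20],[0,0,20],[0,0,20],[0,0,15],[0,0,11],[0,0,6],[0,0,0],[0,0,0]], dr=[[0,0,0],[0,0,0],[0,0,0],[0,0,0],[0,0,0],[0,0,0],[0,0,0],[0,0,0],[0,0,0],[0,0,0]])

```text
time: 3.1
ee_pos: [0.5085, 0.1839, 0.0843]
tcp_rot: [180.0, 0.0, -175.8]
wrist_force: [0.5, -0.7, 1.1]
finger_gap: 1.007
grasp_force: 0.0
```

```bash
python3 - <<'E'
from h import *
cv2.imwrite('pics/w1.png',env.camera('wrist'))
E
```

```text
(no output)
```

View pics/w1.png

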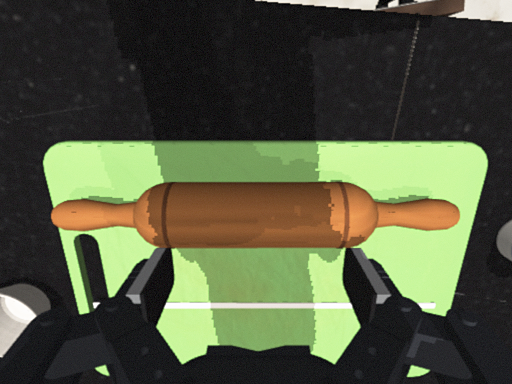

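The wrist view has the robot's side at the top. It shows both fingertips near the ends of the straight barrel, at about (165,255) and (350,255). I'll narrow the fingers a little, then feel for contact.

Emit:
move_arm(xyz=[[0,0,0],[0,0,0],[0,0,1],[0,0,1],[0,0,1],[0,0,1],[0,0,1],[0,0,1],[0,0,1],[0,0,1]], dr=[[0,0,0],[0,0,0],[0,0,0],[0,0,0],[0,0,0],[0,0,0],[0,0,0],[0,0,0],[0,0,0],[0,0,0]], gripper=-0.3)

```text
time: 4.15
ee_pos: [0.5082, 0.1839, 0.0758]
tcp_rot: [-180.0, -0.0, -175.8]
wrist_force: [-0.5, 0.2, -0.3]
finger_gap: 0.647
grasp_force: 0.0
```

Emit:
move_arm(xyz=[[0,0,1],[0,0,1],[0,0,1],[0,0,1],[0,0,1],[0,0,0.5],[0,0,0.5],[0,0,0],[0,0,0],[0,0,0]], dr=[[0,0,0],[0,0,0],[0,0,0],[0,0,0],[0,0,0],[0,0,0],[0,0,0],[0,0,0],[0,0,0],[0,0,0]])

```text
time: 5.15
ee_pos: [0.5083, 0.1839, 0.0699]
tcp_rot: [-180.0, 0.0, -175.8]
wrist_force: [-0.7, -0.6, -0.2]
finger_gap: 0.649
grasp_force: 0.0
```

Emit:
move_arm(xyz=[[0,0,0.5],[0,0,0.5],[0,0,0.5],[0,0,0.5],[0,0,0.5],[0,0,0.5],[0,0,0],[0,0,0],[0,0,0],[0,0,0]], dr=[[0,0,0],[0,0,0],[0,0,0],[0,0,0],[0,0,0],[0,0,0],[0,0,0],[0,0,0],[0,0,0],[0,0,0]])

```text
time: 6.15
ee_pos: [0.5082, 0.1838, 0.0669]
tcp_rot: [-180.0, -0.0, -175.8]
wrist_force: [0.1, 0.2, 0.1]
finger_gap: 0.651
grasp_force: 0.0
```

Emit:
move_arm(xyz=[[0,0,0.5],[0,0,0.5],[0,0,0.5],[0,0,0.5],[0,0,0],[0,0,0],[0,0,0],[0,0,0],[0,0,0],[0,0,0]], dr=[[0,0,0],[0,0,0],[0,0,0],[0,0,0],[0,0,0],[0,0,0],[0,0,0],[0,0,0],[0,0,0],[0,0,0]])

```text
time: 7.15
ee_pos: [0.5082, 0.1839, 0.0649]
tcp_rot: [-180.0, 0.0, -175.8]
wrist_force: [-0.2, -0.1, -0.6]
finger_gap: 0.646
grasp_force: 0.0
```

Emit:
move_arm(xyz=[[0,0,0.5],[0,0,0.5],[0,0,0.5],[0,0,0.5],[0,0,0],[0,0,0],[0,0,0],[0,0,0],[0,0,0],[0,0,0]], dr=[[0,0,0],[0,0,0],[0,0,0],[0,0,0],[0,0,0],[0,0,0],[0,0,0],[0,0,0],[0,0,0],[0,0,0]])

```text
time: 8.15
ee_pos: [0.5082, 0.1838, 0.0629]
tcp_rot: [-180.0, -0.0, -175.8]
wrist_force: [0.8, -0.3, -0.4]
finger_gap: 0.653
grasp_force: 0.0
```

```bash
python3 - <<'E'
from h import *
im=env.camera('wrist');im2=env.camera('scene');a=proj('scene',[.5175,.183,.05]).astype(int);print(a)
c=im2[a[1]-50:a[1]+50,a[0]-60:a[0]+60]
cv2.imwrite('pics/w2.png',np.hstack([cv2.resize(im,(400,300)),cv2.resize(c,(360,300))]))
E
```

```text
[263 202]
```

View pics/w2.png

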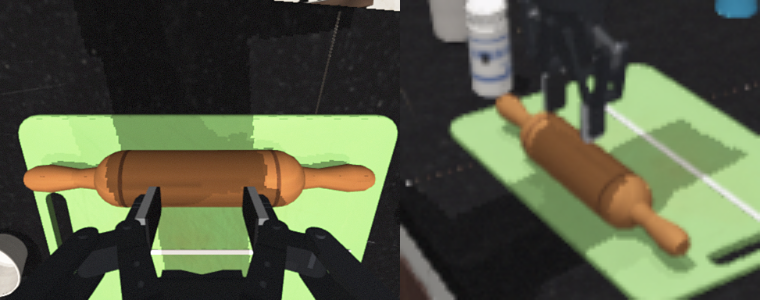

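```bash
python3 - <<'E'
from h import *
from scipy.spatial.transform import Rotation as R
s=env.get_state();p=np.array(s['ee_pos']);M=R.from_euler('xyz',s['tcp_rot'],degrees=True).as_matrix()
print(s['tcp_rot'],env.camera_params('wrist')['T'][:3,3]-p)
for tz in(-2,3,11):
  for tx in(-11,11):
    X=p+M@np.array([tx,-28,tz])/1000; print(tz,tx,X,proj('wrist',X)*.78125,(proj('scene',X)-[203,152])*3)
im=env.camera('top');o=measure(im,'top',(214,188,337,222),(212,162,331,177));print(o)
E
```

```text
[-1.79999688e+02 -2.93277118e-03 -1.75805271e+02] [-0.08524748 -0.00633443  0.15876839]
-2 -11 [0.52122409 0.15673037 0.06487664] [165.36309162 198.64463226] [199.00126521 148.90863044]
-2 11 [0.49928303 0.15512114 0.06487776] [163.85593929 172.71722421] [178.10976081 156.07588165]
3 -11 [0.52122384 0.15673032 0.05987664] [166.29107915 195.25259956] [199.00841911 153.7415769 ]
3 11 [0.49928278 0.1551211  0.05987776] [164.8618337  169.87825133] [178.16578692 160.93883563]
11 -11 [0.52122344 0.15673025 0.05187664] [167.68088513 190.17250186] [199.01979675 161.42794691]
11 11 [0.49928237 0.15512102 0.05187776] [166.36430199 165.6377797 ] [178.25488628 168.67248052]
[(array([0.51415722, 0.18313339]), np.float64(0.060173969518843455), np.float64(0.2965986394491997), 246), (array([0.62066296, 0.20111965]), np.float64(0.043720216171496996), np.float64(0.3248204641650885), 1194)]
```

The tips still look several mm above the barrel, so I'll keep feeling downward.

Emit:
move_arm(xyz=[[0,0,0.5],[0,0,0.5],[0,0,0.5],[0,0,0.5],[0,0,0.5],[0,0,0.5],[0,0,0],[0,0,0],[0,0,0],[0,0,0]], dr=[[0,0,0],[0,0,0],[0,0,0],[0,0,0],[0,0,0],[0,0,0],[0,0,0],[0,0,0],[0,0,0],[0,0,0]])

```text
time: 9.3
ee_pos: [0.5083, 0.1839, 0.0599]
tcp_rot: [-180.0, 0.0, -175.8]
wrist_force: [0.3, -0.2, 0.4]
finger_gap: 0.648
grasp_force: 0.0
```

Emit:
move_arm(xyz=[[0,0,0.5],[0,0,0.5],[0,0,0.5],[0,0,0.5],[0,0,0],[0,0,0],[0,0,0],[0,0,0],[0,0,0],[0,0,0]], dr=[[0,0,0],[0,0,0],[0,0,0],[0,0,0],[0,0,0],[0,0,0],[0,0,0],[0,0,0],[0,0,0],[0,0,0]])

```text
time: 10.3
ee_pos: [0.5082, 0.1839, 0.0579]
tcp_rot: [180.0, 0.0, -175.8]
wrist_force: [0.2, -0.2, 0.3]
finger_gap: 0.654
grasp_force: 0.0
```

```bash
python3 - <<'E'
from h import *
im=env.camera('wrist');im2=env.camera('scene')
c=im2[165:225,225:315]
cv2.imwrite('pics/w3.png',np.hstack([cv2.resize(im[150:350,100:400],(400,267)),cv2.resize(c,(400,267))]))
E
```

```text
(no output)
```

View pics/w3.png

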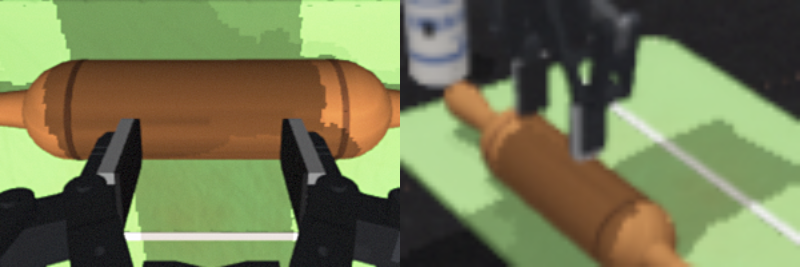

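The wrist crop puts the left tip's robot-side corner at about pixel (192,240) of the full frame. I'll work out the tip height from that.

```bash
python3 - <<'E'
from h import *
T=env.camera_params('wrist')['T'][:3,3]
for uv in((192,240),(203,240)):
  for z in(.05,.055,.06,.065,.07,.075):
    print(uv,z,ray('wrist',uv,z)[:2])
for uv in((225+178*.225,165+158*.225),(225+205*.225,165+150*.225)):
  for z in(.05,.055,.06,.065,.07,.075): print('scene',z,ray('scene',uv,z)[:2])
E
```

```text
(192, 240) 0.05 [0.51802557 0.14285083]
(192, 240) 0.055 [0.51517317 0.14389092]
(192, 240) 0.06 [0.51232077 0.14493102]
(192, 240) 0.065 [0.50946838 0.14597112]
(192, 240) 0.07 [0.50661598 0.14701121]
(192, 240) 0.075 [0.50376358 0.14805131]
(203, 240) 0.05 [0.51751725 0.14975229]
(203, 240) 0.055 [0.5146801  0.15058532]
(203, 240) 0.06 [0.51184296 0.15141834]
(203, 240) 0.065 [0.50900581 0.15225137]
(203, 240) 0.07 [0.50616867 0.1530844 ]
(203, 240) 0.075 [0.50333152 0.15391742]
scene 0.05 [0.52601856 0.18912374]
scene 0.055 [0.52199428 0.1817747 ]
scene 0.06 [0.51797    0.17442566]
scene 0.065 [0.51394571 0.16707662]
scene 0.07 [0.50992143 0.15972757]
scene 0.075 [0.50589715 0.15237853]
scene 0.05 [0.54531661 0.18934906]
scene 0.055 [0.54111891 0.18199799]
scene 0.06 [0.53692121 0.17464692]
scene 0.065 [0.53272351 0.16729586]
scene 0.07 [0.5285258  0.15994479]
scene 0.075 [0.5243281  0.15259373]
```

The cameras agree that the tips are at z≈0.070, so there are about 10 mm to go. The grasp point stays above 0.045.

Emit:
move_arm(xyz=[[0,0,1],[0,0,1],[0,0,1],[0,0,1],[0,0,1],[0,0,0.5],[0,0,0.5],[0,0,0],[0,0,0],[0,0,0]], dr=[[0,0,0],[0,0,0],[0,0,0],[0,0,0],[0,0,0],[0,0,0],[0,0,0],[0,0,0],[0,0,0],[0,0,0]])

```text
time: 11.4
ee_pos: [0.5083, 0.1839, 0.0519]
tcp_rot: [180.0, 0.0, -175.8]
wrist_force: [-0.1, -0.4, 0.3]
finger_gap: 0.649
grasp_force: 0.0
```

Emit:
move_arm(xyz=[[0,0,0.5],[0,0,0.5],[0,0,0.5],[0,0,0.5],[0,0,0],[0,0,0],[0,0,0],[0,0,0],[0,0,0],[0,0,0]], dr=[[0,0,0],[0,0,0],[0,0,0],[0,0,0],[0,0,0],[0,0,0],[0,0,0],[0,0,0],[0,0,0],[0,0,0]])

```text
time: 12.4
ee_pos: [0.5082, 0.1839, 0.0499]
tcp_rot: [180.0, 0.0, -175.8]
wrist_force: [0.0, -0.2, -0.5]
finger_gap: 0.647
grasp_force: 0.0
```

```bash
python3 - <<'E'
from h import *
im=env.camera('wrist');im2=env.camera('scene')
cv2.imwrite('pics/w4.png',np.hstack([cv2.resize(im[150:350,100:400],(400,267)),cv2.resize(im2[165:225,225:315],(400,267),interpolation=cv2.INTER_CUBIC)]))
E
```

```text
(no output)
```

View pics/w4.png

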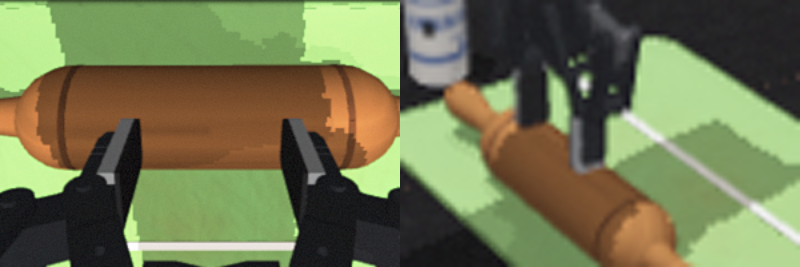

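Pin undisturbed, tips just above the barrel. Continuing.

Emit:
move_arm(xyz=[[0,0,0.5],[0,0,0.5],[0,0,0.5],[0,0,0.5],[0,0,0],[0,0,0],[0,0,0],[0,0,0],[0,0,0],[0,0,0]], dr=[[0,0,0],[0,0,0],[0,0,0],[0,0,0],[0,0,0],[0,0,0],[0,0,0],[0,0,0],[0,0,0],[0,0,0]])

```text
time: 13.5
ee_pos: [0.5082, 0.1839, 0.0479]
tcp_rot: [180.0, 0.0, -175.8]
wrist_force: [-0.5, 0.2, 0.5]
finger_gap: 0.654
grasp_force: 0.0
```

Emit:
move_arm(xyz=[[0,0,0.5],[0,0,0.5],[0,0,0],[0,0,0],[0,0,0],[0,0,0],[0,0,0],[0,0,0],[0,0,0],[0,0,0]], dr=[[0,0,0],[0,0,0],[0,0,0],[0,0,0],[0,0,0],[0,0,0],[0,0,0],[0,0,0],[0,0,0],[0,0,0]])

```text
time: 14.5
ee_pos: [0.5082, 0.1838, 0.0469]
tcp_rot: [-180.0, 0.0, -175.8]
wrist_force: [-0.4, -0.0, -0.8]
finger_gap: 0.645
grasp_force: 0.0
```

Emit:
move_arm(xyz=[[0,0,0.5],[0,0,0.5],[0,0,0.5],[0,0,0],[0,0,0],[0,0,0],[0,0,0],[0,0,0],[0,0,0],[0,0,0]], dr=[[0,0,0],[0,0,0],[0,0,0],[0,0,0],[0,0,0],[0,0,0],[0,0,0],[0,0,0],[0,0,0],[0,0,0]])

```text
time: 15.5
ee_pos: [0.5082, 0.1839, 0.0454]
tcp_rot: [-180.0, 0.0, -175.8]
wrist_force: [-0.0, 0.0, -0.1]
finger_gap: 0.649
grasp_force: 0.0
```

```bash
python3 - <<'E'
from h import *
im=env.camera('wrist');im2=env.camera('scene')
cv2.imwrite('pics/w5.png',np.hstack([cv2.resize(im[150:350,100:400],(400,267)),cv2.resize(im2[165:225,225:315],(400,267),interpolation=cv2.INTER_CUBIC)]))
E
```

```text
(no output)
```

View pics/w5.png

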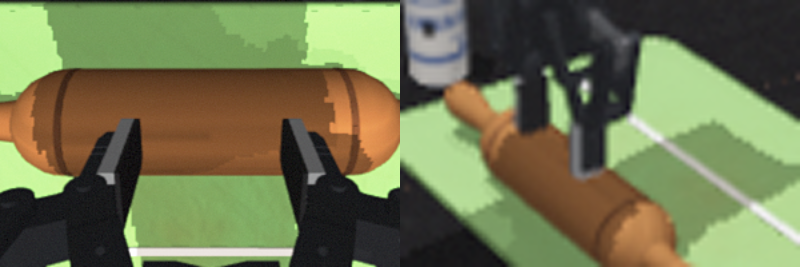

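Emit:
move_arm(xyz=[[0,0,0.5],[0,0,0],[0,0,0.5],[0,0,0],[0,0,0.5],[0,0,0],[0,0,0],[0,0,0],[0,0,0],[0,0,0]], dr=[[0,0,0],[0,0,0],[0,0,0],[0,0,0],[0,0,0],[0,0,0],[0,0,0],[0,0,0],[0,0,0],[0,0,0]])

```text
time: 16.6
ee_pos: [0.5082, 0.1839, 0.0439]
tcp_rot: [180.0, -0.0, -175.8]
wrist_force: [-0.6, -0.4, -0.2]
finger_gap: 0.649
grasp_force: 0.0
```

To keep the grasp point well up, I'll raise a little, narrow the fingers more (this swings the tips forward) and feel down again.

Emit:
move_arm(xyz=[[0,0,-6],[0,0,0],[0,0,0],[0,0,0],[0,0,1],[0,0,1],[0,0,0.5],[0,0,0.5],[0,0,0],[0,0,0]], dr=[[0,0,0],[0,0,0],[0,0,0],[0,0,0],[0,0,0],[0,0,0],[0,0,0],[0,0,0],[0,0,0],[0,0,0]], gripper=0.2)

```text
time: 17.6
ee_pos: [0.5082, 0.1838, 0.0469]
tcp_rot: [-180.0, -0.0, -175.8]
wrist_force: [-0.1, -0.2, -0.1]
finger_gap: 0.397
grasp_force: 0.0
```

Emit:
move_arm(xyz=[[0,0,0.5],[0,0,0.5],[0,0,0.5],[0,0,0],[0,0,0],[0,0,0],[0,0,0],[0,0,0],[0,0,0],[0,0,0]], dr=[[0,0,0],[0,0,0],[0,0,0],[0,0,0],[0,0,0],[0,0,0],[0,0,0],[0,0,0],[0,0,0],[0,0,0]])

```text
time: 18.6
ee_pos: [0.5082, 0.1838, 0.0454]
tcp_rot: [-180.0, -0.0, -175.8]
wrist_force: [-0.3, 1.0, -0.1]
finger_gap: 0.401
grasp_force: 0.0
```

```bash
python3 - <<'E'
from h import *
im=env.camera('wrist');im2=env.camera('scene');s=env.get_state();print(s['ee_pos'],s['joint_torque'])
T=env.camera_params('wrist')['T'];print(T[:3,3])
cv2.imwrite('pics/w6.png',np.hstack([cv2.resize(im[150:350,100:400],(400,267)),cv2.resize(im2[165:225,225:315],(400,267),interpolation=cv2.INTER_CUBIC)]))
t=env.camera('top')
for n,I,r,rl in(('top',t,(214,188,337,222),(0,0,1,1)),):pass
# pin silhouette predicted vs seen in wrist: barrel near/far edges, column through y=.24-ish free of fingers
pin,_=seg(im,'wrist',(0,0,512,384))
for u in(175,256,330):
    v=np.nonzero(pin[:,u])[0];print(u,v.min(),v.max(),[ray('wrist',(u,x),.035) for x in(v.min(),v.max())])
for cx in(.51,.5175,.525):
    # tangent rows predicted at pin center y
    y=.183;a=np.linspace(0,np.pi,181);P=[proj('wrist',[cx+.025*np.cos(q),y,.035+.025*np.sin(q)]) for q in a];P=np.array(P);print(cx,P[:,0].mean(),P[:,1].min(),P[:,1].max())
E
```

```text
[0.50825175 0.18386577 0.0453824 ] [ 5.64780112e-04 -5.74003887e+01  2.91921759e+01  1.68817260e-03
 -4.39781406e-04  6.92568119e-05]
[0.4229573 0.177516  0.2041417]
175 202 280 [array([0.49404141, 0.13196384, 0.035     ]), array([0.55062395, 0.1309737 , 0.035     ])]
256 202 280 [array([0.49041588, 0.18122706, 0.035     ]), array([0.54662365, 0.1852355 , 0.035     ])]
330 202 277 [array([0.48710437, 0.22622343, 0.035     ]), array([0.54061245, 0.23443466, 0.035     ])]
0.51 256.5357322234291 193.8863342139214 272.0065482739359
0.5175 255.61982533758632 205.3540370108022 282.3703437833923
0.525 254.7292450050738 216.51811344827865 292.50128497805997
```

View pics/w6.png

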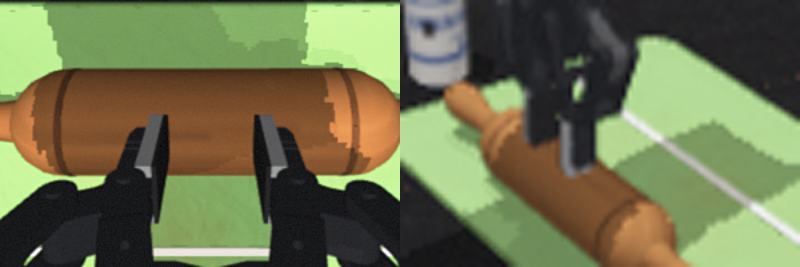

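```bash
python3 - <<'E'
from h import *
A=env.camera_params('wrist')['T'][:3,3];B=env.camera_params('scene')['T'][:3,3]
def tri(a,b):
    d=ray('wrist',a,.0)-A;e=ray('scene',b,.0)-B;s=np.linalg.lstsq(np.c_[d,-e],B-A,rcond=None)[0]
    return A+d*s[0],B+e*s[1]
for a,b in(((213,236),(225+162*.225,165+170*.225)),((225,236),(225+172*.225,165+178*.225))):print(tri(a,b))
for z in(.055,.06,.065,.07):print(z,ray('wrist',(213,236),z),ray('wrist',(225,236),z))
E
```

```text
(array([0.49910105, 0.15953127, 0.06511783]), array([0.49893687, 0.15955503, 0.06502484]))
(array([0.50545453, 0.16472435, 0.05260167]), array([0.50821019, 0.16429976, 0.05413768]))
0.055 [0.50464265 0.15822237 0.055     ] [0.50414889 0.1649268  0.055     ]
0.06 [0.50190412 0.1588692  0.06      ] [0.50142691 0.16534886 0.06      ]
0.065 [0.49916559 0.15951603 0.065     ] [0.49870493 0.16577091 0.065     ]
0.07 [0.49642705 0.16016285 0.07      ] [0.49598295 0.16619297 0.07      ]
```

Emit:
move_arm(xyz=[[0,0,-4],[0,0,0],[0,0,0],[0,0,0],[0,0,1],[0,0,1],[0,0,1],[0,0,0.5],[0,0,0],[0,0,0]], dr=[[0,0,0],[0,0,0],[0,0,0],[0,0,0],[0,0,0],[0,0,0],[0,0,0],[0,0,0],[0,0,0],[0,0,0]], gripper=0.6)

```text
time: 19.75
ee_pos: [0.5082, 0.1839, 0.0458]
tcp_rot: [180.0, -0.0, -175.8]
wrist_force: [0.3, -0.5, -0.6]
finger_gap: 0.197
grasp_force: 0.0
```

```bash
python3 - <<'E'
from h import *
im=env.camera('wrist');im2=env.camera('scene')
pin,_=seg(im,'wrist',(0,0,512,384));v=np.nonzero(pin[:,175])[0];print(v.min(),v.max())
cv2.imwrite('pics/w7.png',np.hstack([cv2.resize(im[150:350,100:400],(400,267)),cv2.resize(im2[165:225,225:315],(400,267),interpolation=cv2.INTER_CUBIC)]))
E
```

```text
202 280
```

View pics/w7.png

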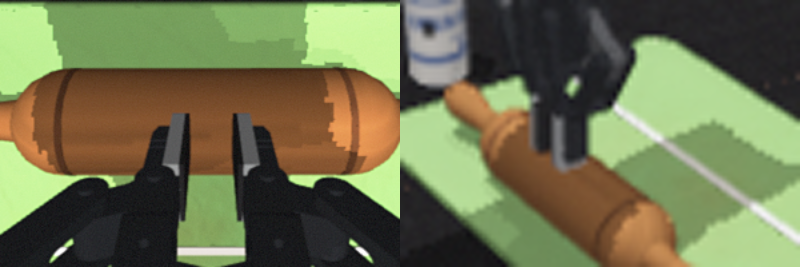

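Emit:
move_arm(xyz=[[0,0,0.5],[0,0,0],[0,0,0.5],[0,0,0],[0,0,0.5],[0,0,0],[0,0,0.5],[0,0,0],[0,0,0],[0,0,0]], dr=[[0,0,0],[0,0,0],[0,0,0],[0,0,0],[0,0,0],[0,0,0],[0,0,0],[0,0,0],[0,0,0],[0,0,0]])

```text
time: 20.85
ee_pos: [0.5089, 0.1839, 0.0446]
tcp_rot: [180.0, 0.1, -175.8]
wrist_force: [-0.6, -1.2, 7.7]
finger_gap: 0.201
grasp_force: 3.7
```

Contact: 7.7 N down, grasp point at 0.053. First drag stroke, 36 mm, which should carry the pin about 18 mm.

Emit:
move_arm(xyz=[[-2,0,0],[-4,0,0],[-6,0,0],[-6,0,0],[-6,0,0],[-6,0,0],[-4,0,0],[-2,0,0],[0,0,0],[0,0,0]], dr=[[0,0,0],[0,0,0],[0,0,0],[0,0,0],[0,0,0],[0,0,0],[0,0,0],[0,0,0],[0,0,0],[0,0,0]])

```text
time: 21.85
ee_pos: [0.5449, 0.1866, 0.0446]
tcp_rot: [180.0, 0.1, -175.8]
wrist_force: [1.0, -0.2, 6.2]
finger_gap: 0.197
grasp_force: 3.3
```

```bash
cat >> h.py <<'E'
LB=np.array([.62172,.20119]);B=.0728
def look():
    im=env.camera('wrist');pin,_=seg(im,'wrist',(0,0,512,384));s=env.get_state();out=[]
    for dy in(-50,50):   # barrel edges at +-50mm along pin; fit centre x
        def f(cx):
            q=np.array([proj('wrist',np.r_[LB+np.array([np.cos(B),np.sin(B)])*(cx+.025*np.cos(a))+np.array([-np.sin(B),np.cos(B)])*(dy/1000-.01),.035+.025*np.sin(a)]) for a in np.linspace(0,np.pi,91)])
            return q[:,0].mean(),q[:,1].min(),q[:,1].max()
        best=None
        for cx in np.arange(-.14,.04,.001):
            u,a,b=f(cx);u=int(round(u))
            if not 0<=u<512: continue
            v=np.nonzero(pin[:,u])[0]
            if len(v)<10: continue
            e=abs((a+b)/2-(v.min()+v.max())/2)
            if best is None or e<best[0]: best=(e,cx*1000,v.max()-v.min(),b-a)
        out.append(best)
    d=np.array(s['ee_pos'][:2])-LB
    print('pin x at -y,+y (mm):',[tuple(np.round(b,1)) for b in out],'TCP',d@[np.cos(B),np.sin(B)]*1000,d@[-np.sin(B),np.cos(B)]*1000,s['time'],s['wrist_force'])
E
python3 - <<'E'
from h import *
look()
E
```

```text
Traceback (most recent call last):
  File "h.py", line 32, in look
    u,a,b=f(cx);u=int(round(u))
          ~^^^^
  File "h.py", line 28, in f
    q=np.array([proj('wrist',np.r_[LB+np.array([np.cos(B),np.sin(B)])*(cx+.025*np.cos(a))+np.array([-np.sin(B),np.cos(B)])*(dy/1000-.01),.035+.025*np.sin(a)]) for a in np.linspace(0,np.pi,91)])
                ~~~~^^^^^^^^^^^^^^^^^^^^^^^^^^^^^^^^^^^^^^^^^^^^^^^^^^^^^^^^^^^^^^^^^^^^^^^^^^^^^^^^^^^^^^^^^^^^^^^^^^^^^^^^^^^^^^^^^^^^^^^^^^^^^^^^^^^^^^^^^^
  File "h.py", line 7, in proj
    p=env.camera_params(n);T=p['T'];c=T[:3,:3].T@(np.array(X)-T[:3,3]);q=p['mtx']@(c*[1,-1,-1]);return q[:2]/q[2]
ValueError: time passes only in moves, steps and waits
```

```bash
sed -i "s/env.camera_params(n)/CP(n)/; s/^def ray/_c={}\ndef CP(n):\n    if n not in _c:_c[n]=env.camera_params(n)\n    return _c[n]\ndef ray/" h.py; python3 - <<'E'
from h import *
look()
E
```

```text
pin x at -y,+y (mm): [(np.float64(0.2), np.float64(-89.0), np.float64(80.0), np.float64(80.8)), (np.float64(0.1), np.float64(-89.0), np.float64(80.0), np.float64(80.7))] TCP -77.7046556890373 -8.95656504728218 21.95 [0.00835539 0.73476969 6.9214789 ]
```

Works well: the pin rolled 17 mm straight, to -89. Lift, go back, press and stroke again.

Emit:
move_arm(xyz=[[0,0,-2],[0,0,-5],[11,0,0],[11,0,0],[0,0,4],[0,0,2],[0,0,1],[0,0,0],[0,0,0],[0,0,0]], dr=[[0,0,0],[0,0,0],[0,0,0],[0,0,0],[0,0,0],[0,0,0],[0,0,0],[0,0,0],[0,0,0],[0,0,0]])

```text
time: 22.95
ee_pos: [0.5226, 0.1849, 0.0441]
tcp_rot: [180.0, 0.0, -175.8]
wrist_force: [-0.9, -0.2, 4.8]
finger_gap: 0.2
grasp_force: 2.4
```

Emit:
move_arm(xyz=[[-2,0,0],[-5,0,0],[-7,0,0],[-7,0,0],[-7,0,0],[-7,0,0],[-5,0,0],[-2,0,0],[0,0,0],[0,0,0]], dr=[[0,0,0],[0,0,0],[0,0,0],[0,0,0],[0,0,0],[0,0,0],[0,0,0],[0,0,0],[0,0,0],[0,0,0]])

```text
time: 23.95
ee_pos: [0.5651, 0.1881, 0.0446]
tcp_rot: [180.0, 0.1, -175.8]
wrist_force: [-0.1, 0.4, 8.9]
finger_gap: 0.199
grasp_force: 4.3
```

```bash
python3 -c "from h import *;look()"
```

```text
pin x at -y,+y (mm): [(np.float64(0.6), np.float64(-67.0), np.float64(80.0), np.float64(80.4)), (np.float64(0.0), np.float64(-67.0), np.float64(79.0), np.float64(80.4))] TCP -57.4462017442682 -8.900941024444084 24.0 [1.0118946  0.15727378 8.46122874]
```

Emit:
move_arm(xyz=[[0,0,-2],[0,0,-5],[10,0,0],[11,0,0],[0,0,4],[0,0,2],[0,0,1],[0,0,0],[0,0,0],[0,0,0]], dr=[[0,0,0],[0,0,0],[0,0,0],[0,0,0],[0,0,0],[0,0,0],[0,0,0],[0,0,0],[0,0,0],[0,0,0]])

```text
time: 25.0
ee_pos: [0.5434, 0.1865, 0.044]
tcp_rot: [180.0, 0.0, -175.8]
wrist_force: [-0.7, 0.3, 2.7]
finger_gap: 0.205
grasp_force: 1.7
```

Emit:
move_arm(xyz=[[-2,0,0],[-5,0,0],[-7,0,0],[-7,0,0],[-7,0,0],[-7,0,0],[-5,0,0],[-2,0,0],[0,0,0],[0,0,0]], dr=[[0,0,0],[0,0,0],[0,0,0],[0,0,0],[0,0,0],[0,0,0],[0,0,0],[0,0,0],[0,0,0],[0,0,0]])

```text
time: 26.0
ee_pos: [0.5861, 0.1897, 0.0447]
tcp_rot: [180.0, 0.1, -175.8]
wrist_force: [-0.2, -0.2, 7.8]
finger_gap: 0.202
grasp_force: 4.1
```

```bash
python3 -c "from h import *;look()"
```

```text
pin x at -y,+y (mm): [(np.float64(0.6), np.float64(-46.0), np.float64(80.0), np.float64(80.4)), (np.float64(0.6), np.float64(-46.0), np.float64(80.0), np.float64(80.4))] TCP -36.410408918899854 -8.903329439179544 26.05 [-0.04282679  0.47689396  8.40954392]
```

Emit:
move_arm(xyz=[[0,0,-2],[0,0,-5],[10,0,0],[11,0,0],[0,0,4],[0,0,2],[0,0,1],[0,0,0],[0,0,0],[0,0,0]], dr=[[0,0,0],[0,0,0],[0,0,0],[0,0,0],[0,0,0],[0,0,0],[0,0,0],[0,0,0],[0,0,0],[0,0,0]])

```text
time: 27.05
ee_pos: [0.5643, 0.188, 0.0439]
tcp_rot: [180.0, 0.0, -175.8]
wrist_force: [0.4, -0.0, 3.0]
finger_gap: 0.201
grasp_force: 1.0
```

Emit:
move_arm(xyz=[[-2,0,0],[-5,0,0],[-7,0,0],[-7,0,0],[-7,0,0],[-7,0,0],[-5,0,0],[-2,0,0],[0,0,0],[0,0,0]], dr=[[0,0,0],[0,0,0],[0,0,0],[0,0,0],[0,0,0],[0,0,0],[0,0,0],[0,0,0],[0,0,0],[0,0,0]])

```text
time: 28.05
ee_pos: [0.6072, 0.1912, 0.0447]
tcp_rot: [180.0, 0.1, -175.8]
wrist_force: [-0.2, 0.1, 7.2]
finger_gap: 0.198
grasp_force: 3.7
```

```bash
python3 -c "from h import *;look()"
```

```text
pin x at -y,+y (mm): [(np.float64(0.7), np.float64(-23.0), np.float64(79.0), np.float64(80.1)), (np.float64(0.2), np.float64(-24.0), np.float64(80.0), np.float64(80.2))] TCP -15.269396606112904 -8.902183861533969 28.1 [-0.1992678   0.37792529  7.80747626]
```

Emit:
move_arm(xyz=[[0,0,-2],[0,0,-5],[10,0,0],[9.5,0,0],[0,0,4],[0,0,2],[0,0,1],[0,0,0],[0,0,0],[0,0,0]], dr=[[0,0,0],[0,0,0],[0,0,0],[0,0,0],[0,0,0],[0,0,0],[0,0,0],[0,0,0],[0,0,0],[0,0,0]])

```text
time: 29.1
ee_pos: [0.5868, 0.1896, 0.044]
tcp_rot: [180.0, 0.0, -175.8]
wrist_force: [-0.0, -0.0, 3.7]
finger_gap: 0.205
grasp_force: 1.8
```

Emit:
move_arm(xyz=[[-2,0,0],[-5,0,0],[-7,0,0],[-8,0,0],[-8,0,0],[-7,0,0],[-5,0,0],[-2,0,0],[-1,0,0],[0,0,0]], dr=[[0,0,0],[0,0,0],[0,0,0],[0,0,0],[0,0,0],[0,0,0],[0,0,0],[0,0,0],[0,0,0],[0,0,0]])

```text
time: 30.1
ee_pos: [0.6324, 0.193, 0.0446]
tcp_rot: [180.0, 0.1, -175.8]
wrist_force: [1.1, 0.8, 7.8]
finger_gap: 0.201
grasp_force: 3.7
```

```bash
python3 -c "from h import *;look()"
```

```text
pin x at -y,+y (mm): [(np.float64(0.7), np.float64(0.0), np.float64(80.0), np.float64(80.5)), (np.float64(0.7), np.float64(-1.0), np.float64(80.0), np.float64(80.7))] TCP 10.074426098165677 -8.901872017132048 30.15 [0.59850818 0.22773222 7.82966129]
```

Pin at about -0.5 mm. Lift slowly clear, then verify with the top camera.

Emit:
move_arm(xyz=[[0,0,-0.5],[0,0,-0.5],[0,0,-2],[0,0,-5],[0,0,-10],[0,0,-20],[0,0,-25],[0,0,-25],[0,0,-25],[0,0,-20]], dr=[[0,0,0],[0,0,0],[0,0,0],[0,0,0],[0,0,0],[0,0,0],[0,0,0],[0,0,0],[0,0,0],[0,0,0]])

```text
time: 31.15
ee_pos: [0.6316, 0.1929, 0.1794]
tcp_rot: [180.0, 0.1, -175.8]
wrist_force: [0.0, -0.1, 0.4]
finger_gap: 0.202
grasp_force: 0.0
```

Emit:
move_arm(xyz=[[30,0,-10],[30,0,0],[30,0,0],[30,0,0],[30,0,0],[30,0,0],[20,0,0],[0,0,0],[0,0,0],[0,0,0]], dr=[[0,0,0],[0,0,0],[0,0,0],[0,0,0],[0,0,0],[0,0,0],[0,0,0],[0,0,0],[0,0,0],[0,0,0]])

```text
time: 32.15
ee_pos: [0.4328, 0.1783, 0.1872]
tcp_rot: [180.0, 0.0, -175.8]
wrist_force: [1.2, 0.3, 0.7]
finger_gap: 0.2
grasp_force: 0.0
```

```bash
python3 - <<'E'
from h import *
im=env.camera('scene');i2=env.camera('top')
cv2.imwrite('pics/f.png',np.hstack([im[130:260,170:400],i2[110:240,170:400]]).repeat(1,0))
for n,u in(('scene',im),):
    for c in(-12,0,12):
        pass
pin,_=seg(im,'scene',(200,130,380,270));v,u=np.nonzero(pin);print(len(u),u.mean(),v.mean())
ex=np.array([np.cos(B),np.sin(B)]);ey=np.array([-np.sin(B),np.cos(B)])
for y in(-.16,.14):print('handle ends expected',proj('scene',np.r_[LB+ey*y,.035]),proj('top',np.r_[LB+ey*y,.035]))
p2,_=seg(i2,'top',(205,150,337,200));v,u=np.nonzero(p2);P=np.array([ray('top',q,.035)[:2] for q in zip(u,v)])-LB
print(len(u),(P@ex).mean()*1e3,np.ptp(P@ey),((P@ey).max()+(P@ey).min())*500)
E
```

```text
987 298.3292806484296 197.0466058763931
handle ends expected [329.1267534  220.53922081] [328.65987645 164.53042356]
handle ends expected [265.5474573  176.26076028] [220.88225126 170.11809988]
1253 0.6205460273362878 0.29836327615522995 -12.093865986657862
```

View pics/f.png

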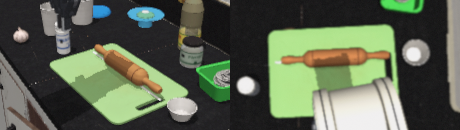

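The pin lies on the line: 0.6 mm across it, -12 mm along it. The salt shaker and bowl haven't moved and the hand is clear, so I'm handing in.

```bash
python3 -c "
from bench import env
print(env.finish_job())"
```

```text
the job is handed in; nothing more can be done
None
```

The job is handed in: I rolled the pin onto the white line in five top-drag strokes, and by the last camera check it lies about 0.6 mm off across the line and 12 mm along it, parallel to it, with the hand clear and nothing else disturbed (no verdict was returned).

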